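# Seat and clamp a tube rack on a shaker

### The job

Get the tube rack ready for shaking: with the clamp lever still open, push the rack along the shaker's deck until it is fully home against the stop at the back, and only then push the lever round past its dead point until it snaps shut and locks its rubber pad against the rack. Do it all by pushing with the fingers: do not lift or tip the rack, and leave everything else on the table where it is.

Things in the scene. Friction and masses are not known exactly. Their poses are not given: they have to be found in the camera images.
- shaker: Fixed low white shaker, 200 (x) by 280 mm (y), with a flat aluminium deck on top, 60 mm above the table (x -97..+97, y -123..+123 mm). Origin on the table under the deck's middle; +x points to the stop, the way the rack is pushed. Two steel guides on the deck, 15 mm high, run along x from -75 to +75 mm, inner faces at y = -68 and +68 mm.
- stop (a point): Foot of the stop on the deck: middle of the near face of a steel bar across the back of the deck, 22 mm above it. It lies at x = +75, y = 0, z = 60 mm from the shaker's origin, in the shaker's axes.
- rack_mid (a point): Centre of the loose black tube rack on the deck, 90 (x) by 130 (y) by 45 mm high, 0.3 to 0.55 kg; fixed purple-capped tubes rise 37 mm above it. It stands between the guides (3 mm play each side), square to the shaker within 0.02 rad, 20 to 50 mm short of home. Home, this point is at x = +30 mm in the shaker's frame, 82.5 mm above the table.
- pivot (a point): Upright pivot of the clamp lever, at the lever's mid height: x = -45, y = +95, z = 88 mm (28 mm above the deck) in the shaker's frame. Its round boss is 28 mm across; a small spring strut joins the lever to a post 55 mm farther along +x, up to 106 mm above the table.
- clamp_lever (a joint): Lever angle, rad. At 0 (open) it points from the pivot along the shaker's -x, turned 0.15 rad outwards (to +y); it grows counter-clockwise from above, through -x to -y. Starts at 0, held there by its spring, which resists with up to 0.6 N m until the dead point at 1.05, then drives it on by itself. Locked at about 1.72, across the rack's front (along -y), pad pressed on the rack; hard end 1.80.
- lever_grip (a point): Centre of the lever's black grip, 112 mm from the pivot, 88 mm above the table. The grip is 50 mm long, 18 mm wide and high; the steel bar between it and the pivot is 12 mm wide. x points away from the pivot along the lever, y the way it closes: push on the -y side, which faces the shaker's +y when open and its -x when locked.
- lever_pad (a point): Face of the lever's rubber pad, 14 mm across, on a stem on the rack side of the bar, 75 mm from the pivot along the lever and 30 mm from its centre line.
- cup_mid (a point): Middle of an empty clear sample cup, 64 mm across, 70 mm high, loose beside the shaker on its +y side. A bystander.
- reagent_mid (a point): Middle of a small amber reagent bottle with a white cap, 42 mm across, 85 mm high, loose beside the shaker on its -y side. A bystander.
- pen_mid (a point): Middle of a blue pen, 140 mm long, lying on the table in front of the shaker. A bystander.
- pipette_mid (a point): Middle of a grey and white pipette, 270 mm long, lying on the right of the table. A bystander.
- spare_rack_mid (a point): Centre of a second tube rack like the first, standing on the table on the far left. A bystander, to be left alone.
- tip_box_mid (a point): Centre of an orange box of pipette tips, 120 by 85 by 45 mm, on the left of the table. A bystander.
- red_cap_mid (a point): Centre of a red screw cap, 60 mm across, 12 mm high, lying on the right of the table. A bystander.
There are look-alikes about, which are no part of the job. What is shaped like the part that bears rack_mid but blue is not meant.

How it is judged:
On the way, in this order (a step that is already met when the one before it is completed fails the run):
1. the rack is fully home against the stop (within 3 mm) while the lever is still open, short of its dead point (x of rack_mid in the frame of shaker above 0.027 m and z of rack_mid in the frame of shaker below 0.086 m and angle between the x axis of rack_mid and the x axis of shaker, either way round below 0.05 rad and value of joint clamp_lever below 0.8 rad), for 0.2 s.
2. the lever has snapped past its dead point and is locked, with the rack home (x of rack_mid in the frame of shaker above 0.027 m and z of rack_mid in the frame of shaker below 0.086 m and angle between the x axis of rack_mid and the x axis of shaker, either way round below 0.05 rad and value of joint clamp_lever above 1.66 rad), for 0.2 s.
At the end, for the whole second after the job is handed in: The rack stands flat on the deck within 3 mm of the stop and square to it (0.05 rad), and the lever is at rest locked beyond 1.66 rad (all of step 2 and x of rack_mid in the frame of shaker below 0.034 m and y of rack_mid in the frame of shaker between -0.008 and 0.008 m and velocity of joint clamp_lever between -0.05 and 0.05 rad/s and angle between rack_mid's own z axis and vertical below 0.05 rad); the robot touches nothing.
It fails at once if the rack is lifted off the deck by more than 10 mm, or tipped more than about 11 degrees (z of rack_mid in the frame of shaker above 0.0925 m or angle between rack_mid's own z axis and vertical above 0.2 rad).
It fails at once if another thing on the table is moved by more than 25 mm (distance of any of cup_mid, reagent_mid, pen_mid, pipette_mid, spare_rack_mid, tip_box_mid, red_cap_mid from where it was at the start of the episode above 0.025 m).
It fails at once if the lever is driven past its dead point while the rack is not home (value of joint clamp_lever above 1.15 rad and x of rack_mid in the frame of shaker below 0.022 m).
It also fails if it takes over 54 s, if anything falls off the work surface, if the arm or the gripper's body presses on something with over 40 N, if the wrist force passes 120 N, or if a joint passes its speed limit or range.

### The arm

A 6-joint arm with a two-finger parallel gripper is mounted at the origin on the work surface. World frame = base frame: x ahead of the robot, y to its left, z up, the work surface at z = 0. Lengths are in m, angles in rad, forces in N, time in s.
With the tool pointing down it reaches from about 0.35 to 0.775 m from the base axis. Payload 5.5 kg.
Tool frame: the origin (TCP) lies between the finger pads; the fingertips stand 11 mm ahead of it and the grasp point (between the pads) lies 8 mm behind it (tips_ahead is the distance from the TCP to the fingertips, in m); z points along the fingers, y is the line along which they close (so a half turn about z gives the same grasp; the last joint's range is limited). The gripper opens to 85 mm and grips with 20 to 120 N. Pads are 22 mm wide; open, the fingers measure 114 mm over their backs; the gripper's body (76 mm by 85 mm) begins 54 mm behind the grasp point. The pads swing forward as they close: fully open they stand 13 mm farther back than shut.
Start: joints at [-1.334, 0.313, 0.046, 1.304, 0, 1.431], TCP at [0.212, -0.535, 0.242] pointing down, gripper open.
Joint ranges: [-2.76, 2.76], [-0.86, 1.69], [-1.03, 1.26], [-2.2, 2.34], [-1.47, 1.5], [-3.14, 3.14]. Speed limits (rad/s): [2.57, 2.57, 3.14, 3.14, 3.14, 3.14].

### API

Orientations are given as a unit quaternion [w, x, y, z].
In Python, from workcell import * gives the robot as it stands. The module is installed in compiled form; this text tells all that it offers.
- The arm moves only by the tool jog_arm, never from a script. Its argument "moves" is a list of rows, each an object with "fingers": the closure, from 0 (fully open) to 1 (shut); "slide": the shift along the tool's x, y, z in mm, a list of three; "angular": the turn, a rotation vector about the tool's x, y, z in degrees, a list of three. A call has 1 to 10 rows; each row is the pose to reach, as a shift and turn from the pose commanded when the call began, along the tool's axes at that moment; what a row does not reach only later rows make up. A row lasts 1/12 s, in which the tool goes at most 41.7 mm and 7.16 degrees, less where a joint would pass 70% of its speed; a pose out of reach is approached as far as the arm can. A call with a gripper value outside its range is refused whole. The fingers move at their own pace and stop on an object; "squeeze" is the grip in N (left out, the last holds). Time passes only in rows, so rows that repeat a pose let the fingers close. It gives the time, the measured TCP pose, the force, the opening and the grip force at its end, in the units of the state.
- get_state(): the state, without advancing time (a new reading comes with each control period).
- read_camera(name): name is "scene" or "top"; returns a dict with "color" (384x512x3 uint8, red, green, blue), "fovy" (degrees; the focal length in pixels is half the picture's height over the tangent of half this angle, whatever the lens; pixels are square), "cx", "cy" (the principal point, pixels), "world_from_camera" (4x4, takes a point from camera to world coordinates). Camera axes: x right, y down, z forward; pixel columns grow to the right and rows downward; lengths in m; the calibration is good to about 2 mm. A picture is of the moment at which its call begins. There is no depth.
- hand_in(): hands the job in; it is judged then, once.
Trained networks look in a picture, given as the dict that the camera call returned (one of the last four; its "shot" number tells which), for a name from the list of things; names that differ only in an ending like _2 or _b are one class to them, and where a whole thing is asked for, a point or a joint stands for the part that bears it (a point fixed in the world has none). Each returns a list of dicts, best first, with "p" (0 to 1); they miss things now and then, are a little off and sometimes report something else, mostly with a low value. They report only what shows in the picture. A call takes as long as a camera call. They do not tell look-alikes from the thing itself.
- look_for(target, picture): "point" ([column, row] in pixels, amid what is visible of it).
- tip_of(target, picture): "point" ([column, row] in pixels: a listed point, or the origin of a listed thing).
The state is a dict: "clock": time; "joint_pos": joint angles; "qvel": joint speeds; "tau": joint torques, N m; "tcp_pos": TCP position; "orientation": TCP orientation; "wrist_force": force on the tool from outside, world axes, zero at the start; "ft_torque": the same for the moment, N m; "finger_gap": finger opening in m; "grip_force": force on a finger pad.
Only numpy, scipy, OpenCV 4.12 (cv2) and the standard library are available. Lean on these libraries where they do the work, as an engineer would, in place of code of your own. Each camera call takes 0.05 s, during which the arm holds its last target. There are 200 camera calls.

## Working session

There is one attempt and no reset: what is moved stays moved. The work goes in short steps, Python scripts to look and compute and a tool call to move; the robot and the scene stay as the last step left them, time stands still between calls to the robot, and variables do not carry over. Pictures are saved under pics/ and viewed, at most 10 in all, crops included, and the job is handed in when it is done.

Besides the shell and the picture viewer there is one more tool, called after "Emit:" by a JSON object that holds its "fn" and its "kwargs", one argument or row to a line. jog_arm: Moves the arm, as the interface text tells. Its arguments: {"type":"object","properties":{"moves":{"type":"array","items":{"type":"object","properties":{"fingers":{"type":"number"},"slide":{"type":"array","items":{"type":"number"}},"angular":{"type":"array","items":{"type":"number"}}}}},"squeeze":{"type":"number"}},"required":["moves"]}

```bash
mkdir -p pics
cat > h.py <<'E'
from workcell import *
import numpy as np, cv2
from scipy.spatial.transform import Rotation as R
def ray(pic,uv):
    f=pic["color"].shape[0]/2/np.tan(np.radians(pic["fovy"])/2)
    T=np.array(pic["world_from_camera"]); d=np.array([(uv[0]-pic["cx"])/f,(uv[1]-pic["cy"])/f,1])
    return T[:3,3],T[:3,:3]@d
def atz(pic,uv,z):
    o,d=ray(pic,uv); return o+d*(z-o[2])/d[2]
def proj(pic,p):
    f=pic["color"].shape[0]/2/np.tan(np.radians(pic["fovy"])/2)
    T=np.array(pic["world_from_camera"]); c=T[:3,:3].T@(np.array(p)-T[:3,3]); return c[:2]/c[2]*f+[pic["cx"],pic["cy"]]
E
python3 - <<'E'
from h import *
Z=dict(stop=.06,rack_mid=.0825,pivot=.088,lever_grip=.088,lever_pad=.088,cup_mid=.035,reagent_mid=.0425,shaker=0,pen_mid=.005,spare_rack_mid=.0225)
ps=[]
for c in("top","scene"):
    p=read_camera(c);ps.append(p["color"][:,:,::-1])
    print(c,p["fovy"],np.round(p["world_from_camera"],3).tolist())
    for n,z in Z.items():
        for r in tip_of(n,p)[:3]: print(n,round(r["p"],2),np.round(r["point"],1),np.round(atz(p,r["point"],z),3))
cv2.imwrite("pics/a.png",cv2.resize(ps[0],(800,600)));cv2.imwrite("pics/b.png",cv2.resize(ps[1],(800,600)))
s=get_state();print(s)
E
```

```text
top 42.641474347515015 [[-0.03, -0.985, 0.169, 0.212], [-1.0, 0.029, -0.011, 0.014], [0.006, -0.17, -0.985, 1.9], [0.0, 0.0, 0.0, 1.0]]
stop 0.62 [249.5 146.3] [0.712 0.002 0.06 ]
rack_mid 0.91 [289.1 231.2] [ 0.377 -0.135  0.083]
rack_mid 0.87 [211.5 242.8] [0.343 0.153 0.083]
rack_mid 0.67 [253.1 164.2] [ 0.635 -0.01   0.083]
pivot 0.71 [232.2 178.9] [0.58  0.071 0.088]
lever_grip 0.6 [236.9 212.8] [0.451 0.056 0.088]
lever_pad 0.66 [239.4 201.9] [0.491 0.046 0.088]
lever_pad 0.38 [233.8 181.9] [0.568 0.065 0.088]
cup_mid 0.65 [204.4 170.3] [0.627 0.179 0.035]
reagent_mid 0.47 [312.5 164.5] [ 0.637 -0.24   0.042]
shaker 0.98 [255.  166.6] [ 0.644 -0.018 -0.   ]
shaker 0.42 [205.2 171.7] [0.629 0.179 0.   ]
pen_mid 0.42 [290.8 196.4] [ 0.52  -0.154  0.005]
spare_rack_mid 0.89 [129.3 241.8] [0.36  0.469 0.022]
spare_rack_mid 0.23 [206.3 173.5] [0.617 0.173 0.022]
scene 51.55165850419132 [[0.773, 0.449, -0.448, 1.031], [0.634, -0.544, 0.549, -0.621], [0.003, -0.709, -0.705, 0.874], [0.0, 0.0, 0.0, 1.0]]
stop 0.74 [304.1 225.7] [0.702 0.007 0.06 ]
rack_mid 0.94 [284.8 210.7] [0.641 0.0
[... 854 characters left out ...]
2]
{'clock': 1.1, 'joint_pos': array([-1.33362388e+00,  3.13184972e-01,  4.61317283e-02,  1.30361556e+00,
        5.23288923e-06,  1.43121840e+00]), 'qvel': array([ 0.0004744 ,  0.00040258,  0.00067855,  0.00162795,  0.00118902,
       -0.00092931]), 'tau': array([-3.10314153e-04, -4.80478334e+01,  2.98817486e+01,  2.73450587e-04,
       -1.54826743e-06, -4.54152982e-06]), 'tcp_pos': array([ 0.21155865, -0.5347182 ,  0.24234474]), 'orientation': array([6.35580786e-05, 9.82309797e-01, 1.87263071e-01, 5.72348701e-06]), 'wrist_force': array([ 0.42591778, -0.02737143,  0.22269653]), 'ft_torque': array([-0.01208861, -0.02332955,  0.08791047]), 'grip_force': 0.0, 'finger_gap': 0.08532016808258869}
```

View pics/a.png

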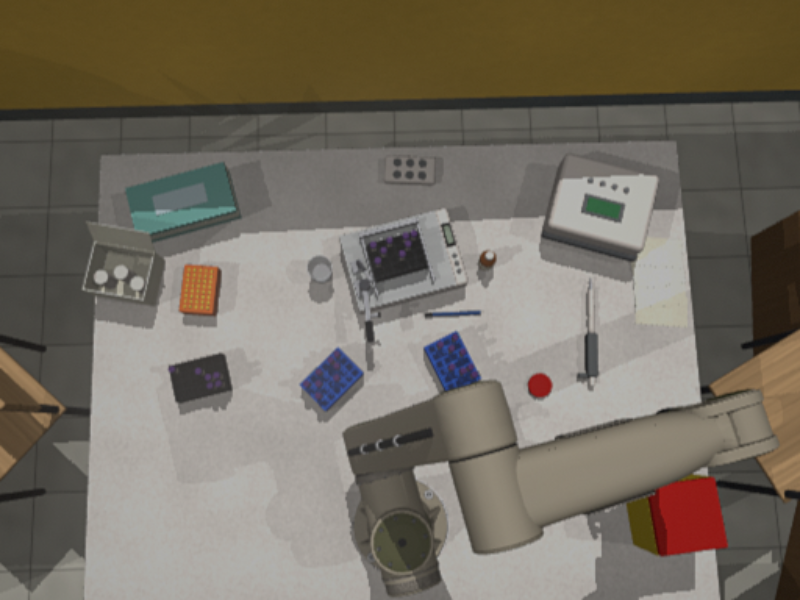

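View pics/b.png

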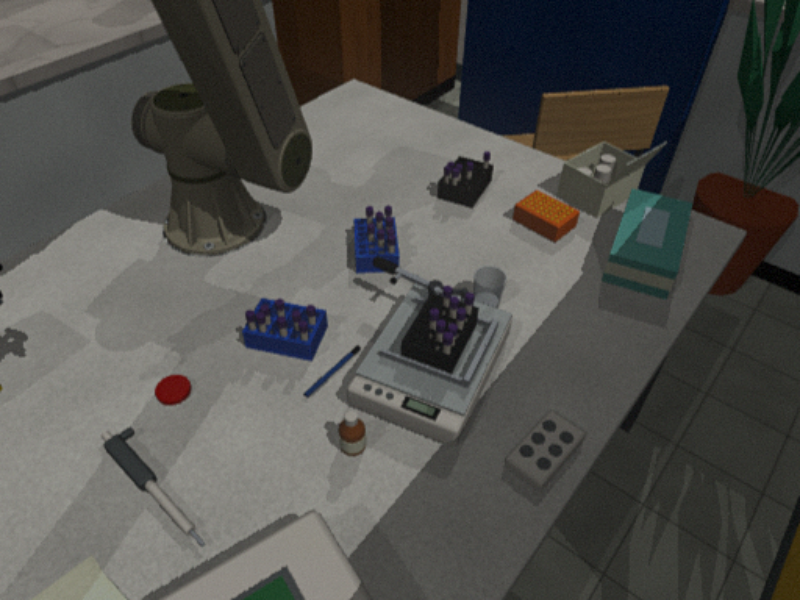

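Top view (800×600): the shaker stands at about (405,260) with the black rack on its deck at (395,255). The lever's grip is at (370,330), the cup at (320,272) and the bottle at (487,260). rack_mid candidates (512-px top view) are black (253,164), blue (289,231), blue (211,243) and the black spare at (129,242). The black one on the deck fits: it is black, stands between the guides, and the spare is far left. I'll fit the shaker pose and confirm it in an enlarged crop.

```bash
cat >> h.py <<'E'
from scipy.optimize import least_squares
def lev(q,r,s=0):
    a=np.pi-.15+q; return np.array([-.045+r*np.cos(a)-s*np.sin(a),.095+r*np.sin(a)+s*np.cos(a),.088])
def w(P,p): c,s=np.cos(P[2]),np.sin(P[2]); return np.array([P[0]+c*p[0]-s*p[1],P[1]+s*p[0]+c*p[1],p[2]])
E
cat > fit.py <<'E'
from h import *
pics=[read_camera("top"),read_camera("scene")]
M=dict(stop=[.075,0,.06],pivot=[-.045,.095,.088],lever_grip=lev(0,.112),lever_pad=lev(0,.075,.03),shaker=[0,0,0])
P0=np.array([.64,-.017,.24]);obs=[]
for i,p in enumerate(pics):
    for n,m in M.items():
        for r in tip_of(n,p)[:3]:
            if np.linalg.norm(proj(p,w(P0,m))-r["point"])<12: obs.append((i,n,m,np.array(r["point"])));break
f=lambda P:np.concatenate([proj(pics[i],w(P,m))-u for i,n,m,u in obs])
s=least_squares(f,P0,loss="soft_l1");P=s.x
for o,e in zip(obs,f(P).reshape(-1,2)):print(o[0],o[1],e.round(1))
print("P",P.round(4)); np.save("P.npy",P)
D=[]
for i,p in enumerate(pics):
    for r in tip_of("rack_mid",p):
        a=atz(p,r["point"],.0825)-[P[0],P[1],0]
        c,sn=np.cos(P[2]),np.sin(P[2]);b=(c*a[0]+sn*a[1],-sn*a[0]+c*a[1])
        if np.hypot(*b)<.08: print("rack in shaker",np.round(b,4),r["p"])
    k=8 if i==0 else 6
    im=cv2.resize(p["color"][:,:,::-1],None,fx=k,fy=k,interpolation=cv2.INTER_CUBIC)
    def poly(L,col): cv2.polylines(im,[np.int32([(proj(p,w(P,q))+.5)*k for q in L])],1,col,1)
    bx=lambda x0,x1,y0,y1,z:[[x0,y0,z],[x1,y0,z],[x1,y1,z],[x0,y1,z]]
    poly(bx(-.097,.097,-.123,.123,.06),(0,255,0))
    poly(bx(-.075,.075,-.068,.068,.075),(0,255,255))
    poly(bx(-.055,.035,-.065,.065,.105),(255,0,255))
    poly([lev(0,0),lev(0,.137)],(0,0,255));poly([lev(0,.075),lev(0,.075,.03)],(0,0,255))
    u=proj(p,w(P,[-.02,.02,.08]))*k;x,y=np.int32(u)-[400,300]
    cv2.imwrite(f"pics/fit{i}.png",im[y:y+600,x:x+800])
E
python3 fit.py
```

```text
0 stop [ 1.1 -0.7]
0 pivot [-2.   1.6]
0 lever_grip [-2.4 -1. ]
0 lever_pad [ 3. -1.]
0 shaker [-0.2  0.1]
1 stop [0.5 1.3]
1 pivot [-0.4 -2.2]
1 lever_grip [-1.8  1.1]
1 lever_pad [ 0.5 -0.2]
1 shaker [-0.4 -1.7]
P [ 0.6335 -0.0148  0.2037]
rack in shaker [0.0104 0.0053] 0.84
rack in shaker [0.004  0.0155] 0.59
```

View pics/fit0.png

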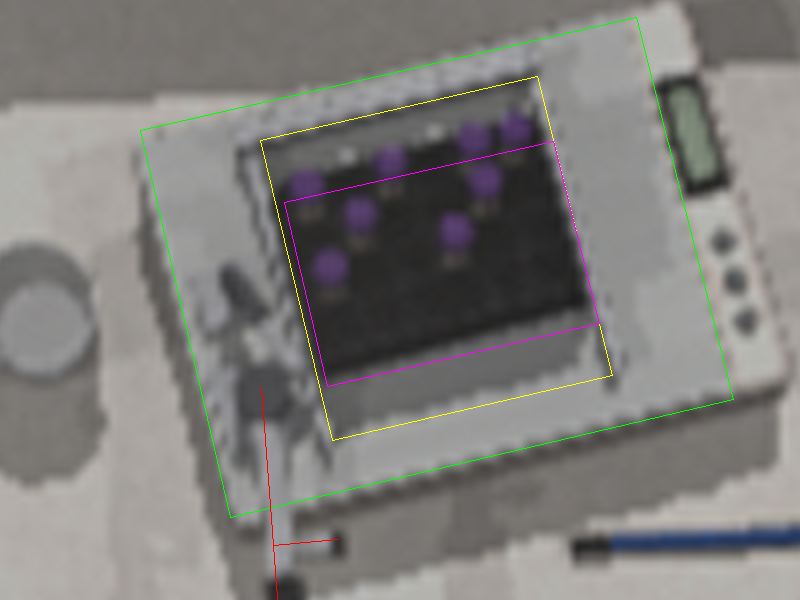

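View pics/fit1.png

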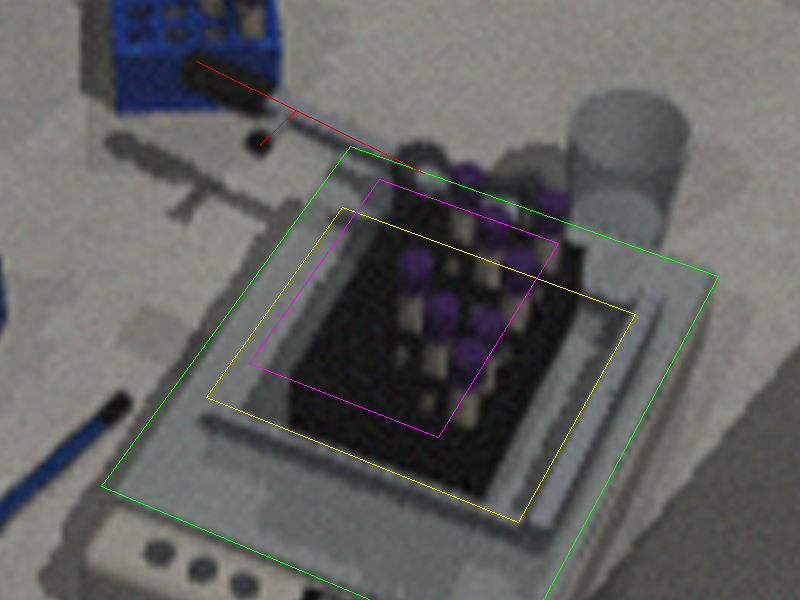

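The enlarged crops confirm it: black rack between the guides (top crop about (450,220)), and the lever's boss (265,390), pad (340,545) and grip all fit the model to about 1 px. The rack's front face lies slightly forward of the drawn outline, so it is about 27 mm short of home. Now I'll approach.

```bash
cat > go.py <<'E'
from h import *
import sys
P=np.load("P.npy")
s=get_state(); q=s["orientation"]; Rt=R.from_quat([q[1],q[2],q[3],q[0]]).as_matrix()
d=Rt.T@(s["tcp_pos"]-[P[0],P[1],0]) 
c,sn=np.cos(P[2]),np.sin(P[2]); a=s["tcp_pos"]-[P[0],P[1],0]
print("t",round(s["clock"],2),"shaker-frame mm",np.round(1e3*np.array([c*a[0]+sn*a[1],-sn*a[0]+c*a[1],a[2]]),1),"yaw err deg",round(np.degrees(np.arctan2(Rt[1,0],Rt[0,0])-P[2]),2),"F",s["wrist_force"].round(1),"gap",s["finger_gap"])
for t in sys.argv[1:]:
    x=np.array(eval(t),float)/1e3
    print(t,(1e3*Rt.T@(w(P,x)-s["tcp_pos"])).round(1))
E
python3 go.py -95,0,242 -95,0,120
```

```text
t 1.8 shaker-frame mm [-518.3 -423.8  242.3] yaw err deg 9.92 F [-0.1 -0.6  0.4] gap 0.0853793532372548
-95,0,242 [ 4.900e+02 -3.446e+02  3.000e-01]
-95,0,120 [ 490.  -344.6  122.3]
```

Emit:
{"fn": "jog_arm", "kwargs": {
  "moves": [
    {"fingers":0.5,"slide":[245,-172,0],"angular":[0,0,5]},
    {"fingers":0.5,"slide":[245,-172,0],"angular":[0,0,5]},
    {"fingers":0.5,"slide":[245,-172,0],"angular":[0,0,5]},
    {"fingers":0.5,"slide":[245,-172,0],"angular":[0,0,5]},
    {"fingers":0.5,"slide":[245,-172,0],"angular":[0,0,5]},
    {"fingers":0.5,"slide":[245,-172,0],"angular":[0,0,5]},
    {"fingers":0.5,"slide":[245,-172,0],"angular":[0,0,5]},
    {"fingers":0.5,"slide":[245,-172,0],"angular":[0,0,5]},
    {"fingers":0.5,"slide":[245,-172,0],"angular":[0,0,5]},
    {"fingers":0.5,"slide":[245,-172,0],"angular":[0,0,5]}
  ]
}}

```text
clock: 2.63
tcp_pos: [0.3764, -0.2846, 0.2425]
orientation: [0.001, 0.989, 0.145, -0.0]
wrist_force: [-0.1, 0.3, -0.3]
finger_gap: 0.0429
grip_force: 0.0
```

```bash
python3 go.py -95,0,242 -95,0,150
```

```text
t 2.63 shaker-frame mm [-306.4 -212.3  242.5] yaw err deg 5.02 F [-0.1  0.3 -0.3] gap 0.04290976503998084
-95,0,242 [ 2.292e+02 -1.930e+02  2.000e-01]
-95,0,150 [ 229.2 -193.1   92.2]
```

Emit:
{"fn": "jog_arm", "kwargs": {
  "moves": [
    {"fingers":0.5,"slide":[229,-193,0],"angular":[0,0,5]},
    {"fingers":0.5,"slide":[229,-193,0],"angular":[0,0,5]},
    {"fingers":0.5,"slide":[229,-193,0],"angular":[0,0,5]},
    {"fingers":0.5,"slide":[229,-193,0],"angular":[0,0,5]},
    {"fingers":0.5,"slide":[229,-193,0],"angular":[0,0,5]},
    {"fingers":0.5,"slide":[229,-193,0],"angular":[0,0,5]},
    {"fingers":0.5,"slide":[229,-193,0],"angular":[0,0,5]},
    {"fingers":0.5,"slide":[229,-193,0],"angular":[0,0,5]},
    {"fingers":0.5,"slide":[229,-193,0],"angular":[0,0,5]},
    {"fingers":0.5,"slide":[229,-193,0],"angular":[0,0,5]}
  ]
}}

```text
clock: 3.47
tcp_pos: [0.5404, -0.0357, 0.2418]
orientation: [0.0, 0.995, 0.101, -0.001]
wrist_force: [-0.3, -0.6, 0.4]
finger_gap: 0.0426
grip_force: 0.0
```

```bash
python3 go.py -95,0,91
```

```text
t 3.47 shaker-frame mm [-95.4  -1.7 241.8] yaw err deg -0.13 F [-0.3 -0.6  0.4] gap 0.04264885683445528
-95,0,91 [  0.6  -1.7 150.8]
```

Emit:
{"fn": "jog_arm", "kwargs": {
  "moves": [
    {"fingers":0.5,"slide":[0,0,40]},
    {"fingers":0.5,"slide":[0,0,80]},
    {"fingers":0.5,"slide":[0,0,115]},
    {"fingers":0.5,"slide":[0,0,135]},
    {"fingers":0.5,"slide":[0,0,145]},
    {"fingers":0.5,"slide":[0,0,152]},
    {"fingers":0.5,"slide":[0,0,152]}
  ]
}}

```text
schema error: expected keys fingers, slide, angular
```

```bash
python3 go.py
python3 - <<'E'
from h import *
p=read_camera("scene");u=np.int32(proj(p,w(np.load("P.npy"),[-.03,.0,.1])))
cv2.imwrite("pics/c.png",cv2.resize(p["color"][u[1]-60:u[1]+60,u[0]-80:u[0]+80,::-1],(800,600),interpolation=cv2.INTER_CUBIC))
E
```

```text
t 3.47 shaker-frame mm [-95.4  -1.7 241.8] yaw err deg -0.13 F [-0.3 -0.6  0.4] gap 0.04264885683445528
```

View pics/c.png

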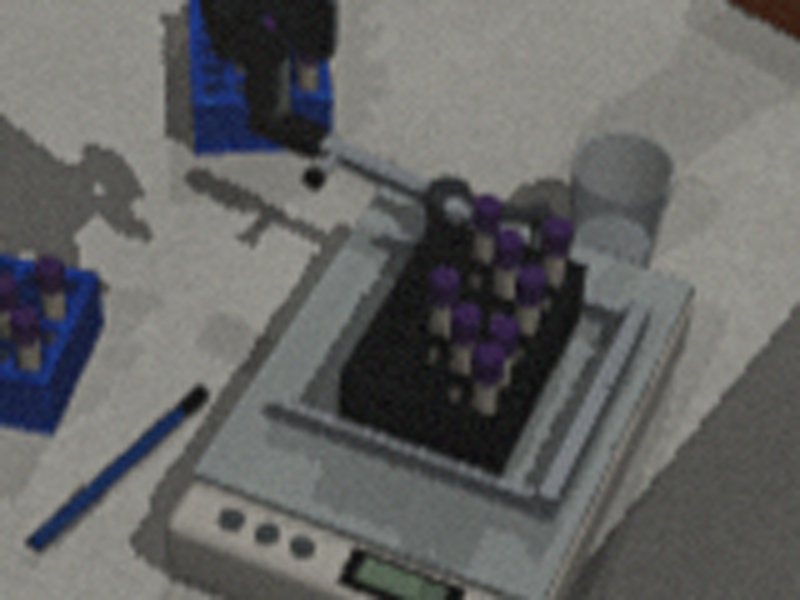

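The move was refused because every row needs all three keys. The view shows the rack at (460,370), short of the stop at (590,400), with its path free. I'll resend it.

Emit:
{"fn": "jog_arm", "kwargs": {
  "moves": [
    {"fingers":0.5,"slide":[0,0,40],"angular":[0,0,0]},
    {"fingers":0.5,"slide":[0,0,80],"angular":[0,0,0]},
    {"fingers":0.5,"slide":[0,0,115],"angular":[0,0,0]},
    {"fingers":0.5,"slide":[0,0,135],"angular":[0,0,0]},
    {"fingers":0.5,"slide":[0,0,145],"angular":[0,0,0]},
    {"fingers":0.5,"slide":[0,0,152],"angular":[0,0,0]},
    {"fingers":0.5,"slide":[0,0,152],"angular":[0,0,0]}
  ]
}}

```text
clock: 4.1
tcp_pos: [0.5399, -0.0357, 0.0898]
orientation: [-0.0, 0.995, 0.1, -0.0]
wrist_force: [-0.7, 0.0, 0.5]
finger_gap: 0.0428
grip_force: 0.0
```

Emit:
{"fn": "jog_arm", "kwargs": {
  "moves": [
    {"fingers":0.5,"slide":[8,0,0],"angular":[0,0,0]},
    {"fingers":0.5,"slide":[16,0,0],"angular":[0,0,0]},
    {"fingers":0.5,"slide":[22,0,0],"angular":[0,0,0]},
    {"fingers":0.5,"slide":[28,0,0],"angular":[0,0,0]},
    {"fingers":0.5,"slide":[34,0,0],"angular":[0,0,0]},
    {"fingers":0.5,"slide":[40,0,0],"angular":[0,0,0]}
  ]
}}

```text
clock: 4.6
tcp_pos: [0.5807, -0.0259, 0.0907]
orientation: [0.0, 0.995, 0.101, 0.0]
wrist_force: [0.3, -0.0, 0.5]
finger_gap: 0.0428
grip_force: 0.0
```

Emit:
{"fn": "jog_arm", "kwargs": {
  "moves": [
    {"fingers":0.5,"slide":[4,0,0],"angular":[0,0,0]},
    {"fingers":0.5,"slide":[8,0,0],"angular":[0,0,0]},
    {"fingers":0.5,"slide":[12,0,0],"angular":[0,0,0]},
    {"fingers":0.5,"slide":[16,0,0],"angular":[0,0,0]}
  ]
}}

```text
clock: 4.93
tcp_pos: [0.5938, -0.0226, 0.09]
orientation: [-0.0, 0.995, 0.101, -0.002]
wrist_force: [-4.7, -1.2, 3.4]
finger_gap: 0.0423
grip_force: 2.4
```

```bash
python3 go.py
```

```text
t 4.93 shaker-frame mm [-40.5   0.4  90. ] yaw err deg -0.06 F [-4.7 -1.2  3.4] gap 0.04234470073707036
```

Emit:
{"fn": "jog_arm", "kwargs": {
  "moves": [
    {"fingers":0.5,"slide":[3,0,0],"angular":[0,0,0]},
    {"fingers":0.5,"slide":[6,0,0],"angular":[0,0,0]},
    {"fingers":0.5,"slide":[8,0,0],"angular":[0,0,0]}
  ]
}}

```text
clock: 5.18
tcp_pos: [0.601, -0.021, 0.09]
orientation: [-0.0, 0.995, 0.101, -0.002]
wrist_force: [-8.2, 0.5, 6.4]
finger_gap: 0.0425
grip_force: 4.0
```

Emit:
{"fn": "jog_arm", "kwargs": {
  "moves": [
    {"fingers":0.5,"slide":[1.5,0,0],"angular":[0,0,0]},
    {"fingers":0.5,"slide":[3,0,0],"angular":[0,0,0]},
    {"fingers":0.5,"slide":[3,0,0],"angular":[0,0,0]}
  ]
}}

```text
clock: 5.43
tcp_pos: [0.6039, -0.0203, 0.09]
orientation: [-0.0, 0.995, 0.101, -0.002]
wrist_force: [-6.7, -0.0, 4.6]
finger_gap: 0.0429
grip_force: 3.3
```

```bash
python3 go.py
```

```text
t 5.43 shaker-frame mm [-30.    0.6  90. ] yaw err deg -0.05 F [-6.7 -0.   4.6] gap 0.042877493591756924
```

Emit:
{"fn": "jog_arm", "kwargs": {
  "moves": [
    {"fingers":0.5,"slide":[1.5,0,0],"angular":[0,0,0]},
    {"fingers":0.5,"slide":[3,0,0],"angular":[0,0,0]},
    {"fingers":0.5,"slide":[3,0,0],"angular":[0,0,0]}
  ]
}}

```text
clock: 5.68
tcp_pos: [0.6068, -0.0197, 0.09]
orientation: [-0.001, 0.995, 0.101, -0.002]
wrist_force: [-7.4, 0.2, 5.7]
finger_gap: 0.0427
grip_force: 3.5
```

Emit:
{"fn": "jog_arm", "kwargs": {
  "moves": [
    {"fingers":0.5,"slide":[1.5,0,0],"angular":[0,0,0]},
    {"fingers":0.5,"slide":[3,0,0],"angular":[0,0,0]},
    {"fingers":0.5,"slide":[3,0,0],"angular":[0,0,0]}
  ]
}}

```text
clock: 5.93
tcp_pos: [0.6076, -0.0195, 0.0899]
orientation: [-0.0, 0.995, 0.101, -0.004]
wrist_force: [-13.2, -2.3, 9.3]
finger_gap: 0.0426
grip_force: 6.7
```

```bash
python3 go.py
```

```text
t 5.93 shaker-frame mm [-26.3   0.7  89.9] yaw err deg -0.06 F [-13.2  -2.3   9.3] gap 0.042586722657736754
```

The tool stalled at x = −26.3 mm, right where home was predicted (−26). I'll press a little more and hold.

Emit:
{"fn": "jog_arm", "kwargs": {
  "moves": [
    {"fingers":0.5,"slide":[2,0,0],"angular":[0,0,0]},
    {"fingers":0.5,"slide":[3,0,0],"angular":[0,0,0]},
    {"fingers":0.5,"slide":[3,0,0],"angular":[0,0,0]},
    {"fingers":0.5,"slide":[3,0,0],"angular":[0,0,0]}
  ]
}}

```text
clock: 6.27
tcp_pos: [0.6078, -0.0195, 0.09]
orientation: [0.0, 0.995, 0.101, -0.007]
wrist_force: [-21.3, -4.4, 15.4]
finger_gap: 0.0426
grip_force: 10.9
```

```bash
python3 go.py
```

```text
t 6.27 shaker-frame mm [-26.1   0.6  90. ] yaw err deg -0.09 F [-21.3  -4.4  15.4] gap 0.042573764711665275
```

The rack is home, hard against the stop. Backing off.

Emit:
{"fn": "jog_arm", "kwargs": {
  "moves": [
    {"fingers":0.5,"slide":[-10,0,0],"angular":[0,0,0]},
    {"fingers":0.5,"slide":[-30,0,0],"angular":[0,0,0]},
    {"fingers":1,"slide":[-60,0,0],"angular":[0,0,0]},
    {"fingers":1,"slide":[-80,0,-30],"angular":[0,0,0]},
    {"fingers":1,"slide":[-100,0,-60],"angular":[0,0,0]},
    {"fingers":1,"slide":[-115,0,-90],"angular":[0,0,0]},
    {"fingers":1,"slide":[-115,0,-90],"angular":[0,0,0]}
  ]
}}

```text
clock: 6.85
tcp_pos: [0.5029, -0.0429, 0.186]
orientation: [0.001, 0.995, 0.101, 0.004]
wrist_force: [1.2, 0.2, 0.7]
finger_gap: 0.0001
grip_force: 0.0
```

```bash
python3 go.py -155,160,180 -155,160,93
python3 - <<'E'
from h import *
p=read_camera("scene");P=np.load("P.npy");u=np.int32(proj(p,w(P,[-.03,.0,.1])))
for n in("pivot","lever_grip","lever_pad"):print(n,[np.round(atz(p,r["point"],.088),3) for r in tip_of(n,p)[:1]],w(P,dict(pivot=lev(0,0),lever_grip=lev(0,.112),lever_pad=lev(0,.075,.03))[n]).round(3))
cv2.imwrite("pics/d.png",cv2.resize(p["color"][u[1]-60:u[1]+60,u[0]-80:u[0]+80,::-1],(800,600),interpolation=cv2.INTER_CUBIC))
E
```

```text
t 6.85 shaker-frame mm [-133.6   -1.1  186. ] yaw err deg -0.12 F [1.2 0.2 0.7] gap 0.00013333715275493907
-155,160,180 [ -21.8 -161.1    5.3]
-155,160,93 [ -22.4 -161.4   92.3]
pivot [array([0.572, 0.07 , 0.088])] [0.57  0.069 0.088]
lever_grip [array([ 0.72 , -0.018,  0.088])] [0.458 0.063 0.088]
lever_pad [array([0.489, 0.035, 0.088])] [0.497 0.035 0.088]
```

View pics/d.png

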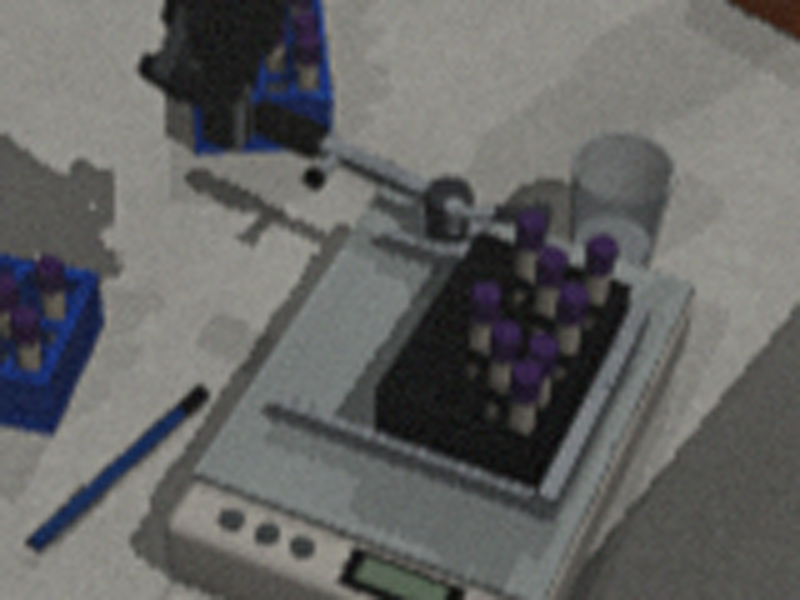

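The rack is now flush with the stop bar, and the lever is still open, with its pad at (315,178). Next I'll go outside the grip.

Emit:
{"fn": "jog_arm", "kwargs": {
  "moves": [
    {"fingers":1,"slide":[-5,-40,0],"angular":[0,0,0]},
    {"fingers":1,"slide":[-10,-80,0],"angular":[0,0,0]},
    {"fingers":1,"slide":[-15,-120,0],"angular":[0,0,0]},
    {"fingers":1,"slide":[-17,-159,0],"angular":[0,0,0]},
    {"fingers":1,"slide":[-17,-159,30],"angular":[0,0,0]},
    {"fingers":1,"slide":[-17,-159,60],"angular":[0,0,0]},
    {"fingers":1,"slide":[-17,-159,85],"angular":[0,0,0]},
    {"fingers":1,"slide":[-17,-159,95],"angular":[0,0,0]},
    {"fingers":1,"slide":[-17,-159,95],"angular":[0,0,0]}
  ]
}}

```text
clock: 7.8
tcp_pos: [0.4505, 0.1105, 0.081]
orientation: [-0.0, 0.995, 0.101, -0.004]
wrist_force: [0.8, -0.3, -0.5]
finger_gap: -0.0001
grip_force: 0.0
```

```bash
cat > arc.py <<'E'
from h import *
import sys
exec(open("go.py").read().split("for t in")[0].replace("import sys",""))
for q in np.arange(float(sys.argv[1]),float(sys.argv[2]),.1):
    a=np.pi-.15+q;h=.011*abs(np.sin(a))+.0145*abs(np.cos(a))
    x=lev(q,.112,-(.009+h));x[2]=.091
    print(round(q,2),(1e3*Rt.T@(w(P,x)-s["tcp_pos"])).round(0))
E
python3 arc.py 0 1.85
```

```text
t 7.8 shaker-frame mm [-153.8  159.7   81. ] yaw err deg -0.03 F [ 0.8 -0.3 -0.5] gap -0.00014982486677748375
0.0 [  2.  23. -10.]
0.1 [ -2.  35. -10.]
0.2 [ -4.  46. -10.]
0.3 [ -6.  57. -10.]
0.4 [ -6.  67. -10.]
0.5 [ -5.  78. -10.]
0.6 [ -4.  89. -10.]
0.7 [ -1. 100. -10.]
0.8 [  3. 111. -10.]
0.9 [  8. 121. -10.]
1.0 [ 15. 131. -10.]
1.1 [ 22. 140. -10.]
1.2 [ 31. 149. -10.]
1.3 [ 40. 157. -11.]
1.4 [ 51. 163. -11.]
1.5 [ 62. 169. -11.]
1.6 [ 74. 173. -11.]
1.7 [ 86. 176. -11.]
1.8 [ 97. 178. -11.]
```

Emit:
{"fn": "jog_arm", "kwargs": {
  "moves": [
    {"fingers":1,"slide":[0,8,-10],"angular":[0,0,0]},
    {"fingers":1,"slide":[2,18,-10],"angular":[0,0,0]},
    {"fingers":1,"slide":[1,25,-10],"angular":[0,0,0]},
    {"fingers":1,"slide":[-2,35,-10],"angular":[0,0,0]},
    {"fingers":1,"slide":[-4,46,-10],"angular":[0,0,0]},
    {"fingers":1,"slide":[-6,57,-10],"angular":[0,0,0]},
    {"fingers":1,"slide":[-6,67,-10],"angular":[0,0,0]},
    {"fingers":1,"slide":[-5,78,-10],"angular":[0,0,0]},
    {"fingers":1,"slide":[-5,78,-10],"angular":[0,0,0]}
  ]
}}

```text
clock: 8.55
tcp_pos: [0.4648, 0.032, 0.0953]
orientation: [-0.001, 0.995, 0.1, 0.0]
wrist_force: [0.5, 4.2, -0.1]
finger_gap: -0.0003
grip_force: 1.8
```

```bash
python3 arc.py 0.5 1.85;python3 - <<'E'
from h import *
p=read_camera("scene");P=np.load("P.npy");u=np.int32(proj(p,w(P,[-.03,.0,.1])))
cv2.imwrite("pics/e.png",cv2.resize(p["color"][u[1]-60:u[1]+60,u[0]-80:u[0]+80,::-1],(800,600),interpolation=cv2.INTER_CUBIC))
E
```

```text
t 8.55 shaker-frame mm [-155.7   79.9   95.3] yaw err deg -0.16 F [ 0.5  4.2 -0.1] gap -0.00034438199516503766
0.5 [-4. -1.  4.]
0.6 [-2.  9.  4.]
0.7 [ 1. 20.  4.]
0.8 [ 5. 31.  4.]
0.9 [10. 41.  4.]
1.0 [17. 51.  4.]
1.1 [24. 61.  4.]
1.2 [33. 69.  4.]
1.3 [42. 77.  4.]
1.4 [53. 84.  4.]
1.5 [64. 89.  4.]
1.6 [76. 93.  4.]
1.7 [88. 96.  4.]
1.8 [99. 98.  4.]
```

View pics/e.png

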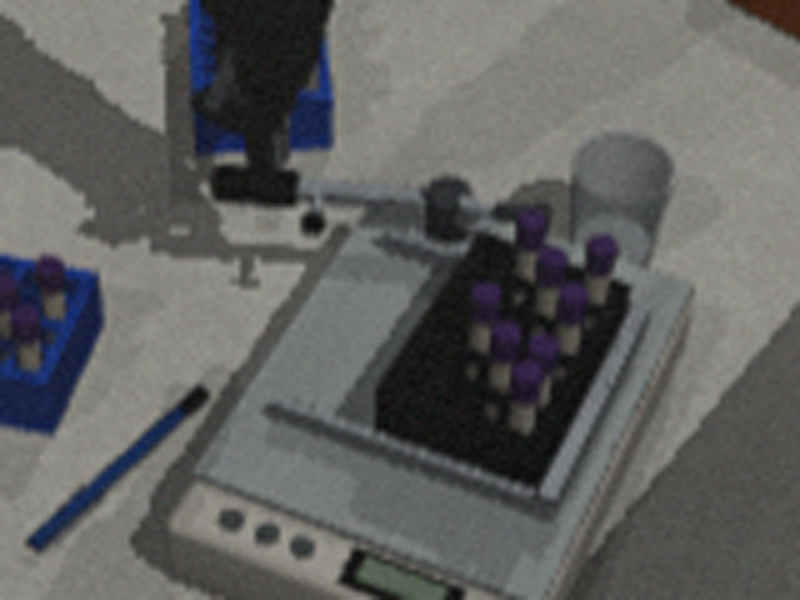

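The finger is behind the grip (250,185), the lever is turning at about 0.4–0.5 rad with 4 N, and the rack hasn't moved. I'll keep going along the arc past the dead point.

Emit:
{"fn": "jog_arm", "kwargs": {
  "moves": [
    {"fingers":1,"slide":[-2,9,4],"angular":[0,0,0]},
    {"fingers":1,"slide":[1,20,4],"angular":[0,0,0]},
    {"fingers":1,"slide":[5,31,4],"angular":[0,0,0]},
    {"fingers":1,"slide":[10,41,4],"angular":[0,0,0]},
    {"fingers":1,"slide":[17,51,4],"angular":[0,0,0]},
    {"fingers":1,"slide":[24,61,4],"angular":[0,0,0]},
    {"fingers":1,"slide":[33,69,4],"angular":[0,0,0]},
    {"fingers":1,"slide":[42,77,4],"angular":[0,0,0]},
    {"fingers":1,"slide":[42,77,4],"angular":[0,0,0]}
  ]
}}

```text
clock: 9.35
tcp_pos: [0.5225, -0.0357, 0.0912]
orientation: [0.001, 0.995, 0.1, 0.0]
wrist_force: [-0.1, -1.3, 0.6]
finger_gap: -0.0
grip_force: 0.0
```

```bash
python3 arc.py 1.3 1.85;python3 - <<'E'
from h import *
p=read_camera("scene");P=np.load("P.npy");u=np.int32(proj(p,w(P,[-.03,.0,.1])))
cv2.imwrite("pics/f.png",cv2.resize(p["color"][u[1]-60:u[1]+60,u[0]-80:u[0]+80,::-1],(800,600),interpolation=cv2.INTER_CUBIC))
E
```

```text
t 9.35 shaker-frame mm [-113.     1.9   91.2] yaw err deg -0.15 F [-0.1 -1.3  0.6] gap -3.152855824389963e-06
1.3 [-1. -1.  0.]
1.4 [10.  6.  0.]
1.5 [21. 11.  0.]
1.6 [33. 15.  0.]
1.7 [45. 18.  0.]
1.8 [56. 20.  0.]
```

View pics/f.png

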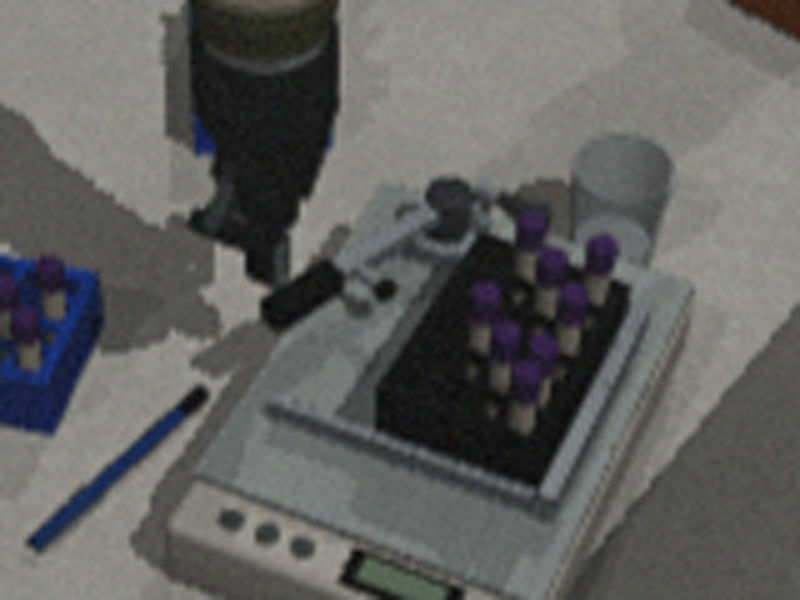

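The lever has passed its dead point and is swinging on by itself, with the grip at (300,295) clear of the finger. I'll let it run, then follow behind it.

Emit:
{"fn": "jog_arm", "kwargs": {
  "moves": [
    {"fingers":1,"slide":[0,0,0],"angular":[0,0,0]},
    {"fingers":1,"slide":[0,0,0],"angular":[0,0,0]},
    {"fingers":1,"slide":[0,0,0],"angular":[0,0,0]},
    {"fingers":1,"slide":[0,0,0],"angular":[0,0,0]},
    {"fingers":1,"slide":[0,0,0],"angular":[0,0,0]},
    {"fingers":1,"slide":[0,0,0],"angular":[0,0,0]},
    {"fingers":1,"slide":[5,3,0],"angular":[0,0,0]},
    {"fingers":1,"slide":[10,6,0],"angular":[0,0,0]},
    {"fingers":1,"slide":[21,11,0],"angular":[0,0,0]},
    {"fingers":1,"slide":[27,14,0],"angular":[0,0,0]}
  ]
}}

```text
clock: 10.23
tcp_pos: [0.552, -0.043, 0.0915]
orientation: [0.0, 0.995, 0.101, 0.001]
wrist_force: [0.3, 0.0, 0.3]
finger_gap: -0.0
grip_force: 0.0
```

Emit:
{"fn": "jog_arm", "kwargs": {
  "moves": [
    {"fingers":1,"slide":[4,1,0],"angular":[0,0,0]},
    {"fingers":1,"slide":[8,3,0],"angular":[0,0,0]},
    {"fingers":1,"slide":[12,4,0],"angular":[0,0,0]},
    {"fingers":1,"slide":[15,4,0],"angular":[0,0,0]},
    {"fingers":1,"slide":[15,4,0],"angular":[0,0,0]}
  ]
}}

```text
clock: 10.65
tcp_pos: [0.5663, -0.0433, 0.0912]
orientation: [0.0, 0.995, 0.101, 0.0]
wrist_force: [0.4, -0.6, 0.5]
finger_gap: -0.0001
grip_force: 0.0
```

```bash
python3 arc.py 1.6 1.85;python3 - <<'E'
from h import *
p=read_camera("scene");P=np.load("P.npy");u=np.int32(proj(p,w(P,[-.03,.0,.1])))
for n in("pivot","lever_grip","lever_pad"):print(n,[(np.round(r["point"],1),round(r["p"],2)) for r in tip_of(n,p)[:2]])
for q in(1.6,1.66,1.72,1.78):print(q,proj(p,w(P,lev(q,.112))).round(1))
cv2.imwrite("pics/g.png",cv2.resize(p["color"][u[1]-60:u[1]+60,u[0]-80:u[0]+80,::-1],(800,600),interpolation=cv2.INTER_CUBIC))
E
```

```text
t 10.65 shaker-frame mm [-71.5 -14.4  91.2] yaw err deg -0.07 F [ 0.4 -0.6  0.5] gap -0.00010300374325971413
1.6 [-8. -1.  0.]
1.7 [4. 2. 0.]
1.8 [14.  4.  0.]
pivot [(array([276.8, 231.2]), 0.74), (array([279.4, 183.8]), 0.56)]
lever_grip [(array([259.5, 211.6]), 0.81)]
lever_pad [(array([274.9, 202.2]), 0.67)]
1.6 [257.  207.7]
1.66 [259.1 208.7]
1.72 [261.3 209.6]
1.78 [263.5 210.4]
```

View pics/g.png

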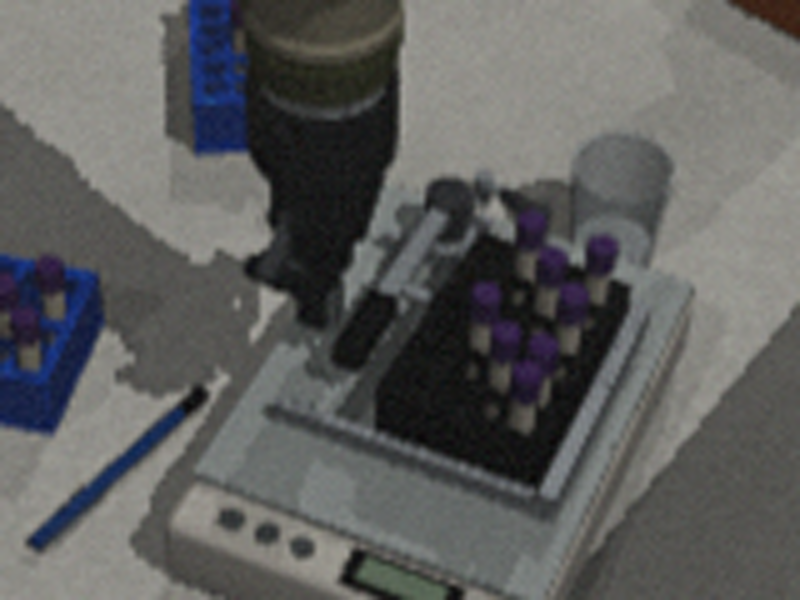

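The lever lies across the rack's front with its pad touching (415,290), grip at (365,330). I'll check by pressing lightly behind the grip.

Emit:
{"fn": "jog_arm", "kwargs": {
  "moves": [
    {"fingers":1,"slide":[3,2,0],"angular":[0,0,0]},
    {"fingers":1,"slide":[6,2,0],"angular":[0,0,0]},
    {"fingers":1,"slide":[8,2,0],"angular":[0,0,0]},
    {"fingers":1,"slide":[8,2,0],"angular":[0,0,0]}
  ]
}}

```text
clock: 11.18
tcp_pos: [0.5737, -0.0439, 0.0913]
orientation: [0.0, 0.995, 0.101, -0.001]
wrist_force: [-2.8, -1.3, 1.6]
finger_gap: -0.0001
grip_force: 1.4
```

```bash
python3 go.py
```

```text
t 11.18 shaker-frame mm [-64.4 -16.5  91.3] yaw err deg -0.09 F [-2.8 -1.3  1.6] gap -0.00013083918288742675
```

Emit:
{"fn": "jog_arm", "kwargs": {
  "moves": [
    {"fingers":1,"slide":[1.5,0,0],"angular":[0,0,0]},
    {"fingers":1,"slide":[3,0,0],"angular":[0,0,0]},
    {"fingers":1,"slide":[3,0,0],"angular":[0,0,0]}
  ]
}}

```text
clock: 11.43
tcp_pos: [0.574, -0.0438, 0.0911]
orientation: [0.001, 0.995, 0.101, -0.003]
wrist_force: [-11.1, -4.0, 7.8]
finger_gap: 0.0
grip_force: 5.4
```

Emit:
{"fn": "jog_arm", "kwargs": {
  "moves": [
    {"fingers":1,"slide":[-15,0,0],"angular":[0,0,0]},
    {"fingers":1,"slide":[-45,0,0],"angular":[0,0,0]},
    {"fingers":1,"slide":[-60,0,-30],"angular":[0,0,0]},
    {"fingers":1,"slide":[-80,0,-60],"angular":[0,0,0]},
    {"fingers":1,"slide":[-100,0,-100],"angular":[0,0,0]},
    {"fingers":1,"slide":[-100,0,-100],"angular":[0,0,0]},
    {"fingers":1,"slide":[-100,0,-100],"angular":[0,0,0]}
  ]
}}

```text
clock: 12.02
tcp_pos: [0.4805, -0.0638, 0.1943]
orientation: [0.001, 0.995, 0.101, 0.003]
wrist_force: [0.9, 0.2, 0.2]
finger_gap: 0.0002
grip_force: 0.0
```

```bash
python3 go.py;python3 - <<'E'
from h import *
p=read_camera("scene");P=np.load("P.npy");u=np.int32(proj(p,w(P,[-.03,.0,.1])))
for n in("lever_grip","lever_pad"):print(n,[(np.round(r["point"],1),round(r["p"],2)) for r in tip_of(n,p)[:2]])
cv2.imwrite("pics/i.png",cv2.resize(p["color"][u[1]-60:u[1]+60,u[0]-80:u[0]+80,::-1],(800,600),interpolation=cv2.INTER_CUBIC))
E
```

```text
t 12.02 shaker-frame mm [-159.8  -17.1  194.3] yaw err deg -0.11 F [0.9 0.2 0.2] gap 0.00024000341164606695
lever_grip [(array([262.2, 209.7]), 0.81)]
lever_pad [(array([276., 206.]), 0.85)]
```

View pics/i.png

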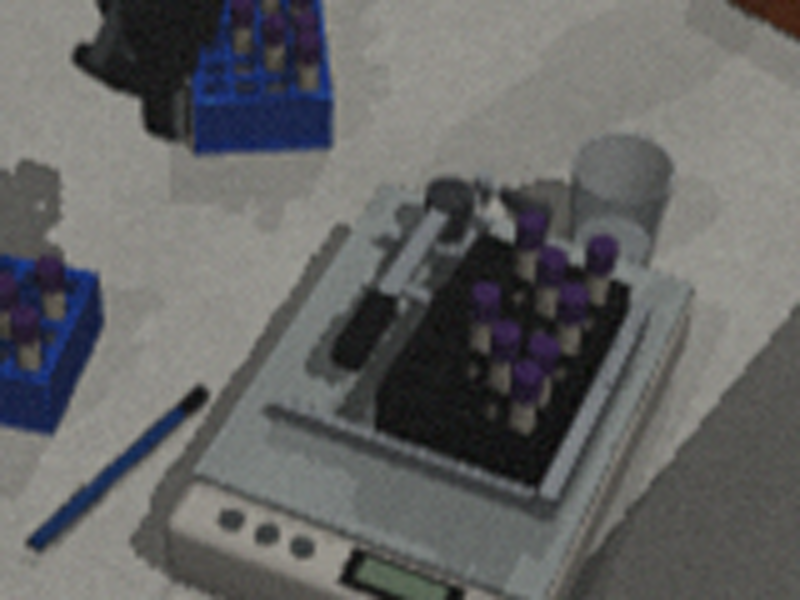

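The lever is locked (grip at (365,330), matching 1.72 rad), the rack is home, the bystanders have not moved and the arm is clear.

```bash
python3 -c "
from workcell import *
print(hand_in())"
```

```text
the job is handed in; nothing more can be done
None
```

The rack is pushed home against the stop, the lever is snapped shut and locked on it at about 1.72 rad, and the job is handed in; the judge's verdict was not shown.

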